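Hang the third ring in the gap on the display bar

TASK

Take the bunny-ear ring hanger out of its rest block and hang it on the display bar in the gap between the two rings that hang there, hook over the bar and ring on the far side like theirs. The bar has one shallow notch somewhere in that gap, seldom in its middle: feel for it by sliding the hook gently along the bar until it drops in, and leave the hanger hanging fully down in the notch. Never lean hard on the bar, leave the two hanging rings and the jar and stamp nearby in their places.

Things in the scene. Friction and masses are not known exactly. Their poses are not given: they have to be found in the camera images.
- item_grip (a point): Centre of the grip of the hanger to be hung, which starts upright in the rest block: a wooden tab 12 (x) x 14 (y) x 64 (z) mm. Axes: x from hook lip to ring (away from the robot at yaw 0), y along the hook's width, z up. The hook's underside is 36 mm, its lip's end 74 mm, the ring's lowest point 132 mm below this point. Whole: about 80 g. Lift it 65 mm straight up to clear the block.
- item: The same hanger; origin in the middle of the hook's underside, axes as above. The flat steel hook is an upside-down U open below, 18 mm wide in y, inner space for the bar 16 mm (x = -8 to +8 mm), front lip 5 mm thick. On its back leg a flat beech bunny-ear ring, 10 x 55 x 88 mm, fills x = +8 to +18 mm, from 8 to 96 mm below the origin.
- item_ring (a point): Middle of the ring of that hanger, 88 mm below its grip centre and 13 mm from it along its x; it must end on the far (stand +x) side of the bar.
- rest: Dark wood rest block, 66 x 85 mm, 68 mm high at the step; origin under its middle, z up. It is fixed; the hanger stands in it with its foot 20 mm deep in a slot and its lip on the step, axes parallel to the block's.
- stand: Display stand, fixed and rigid: foot plank 75 x 285 x 12 mm, two posts at y = -125 and +125 mm, 143 mm high, holding a wooden bar along y. Origin under the middle of the foot; x away from the robot at yaw 0, y along the bar, z up. When the new hook rests on top of the bar its grip centre is 169 mm above this origin, fully down in the notch 161 mm. Over 20 N from the hanger harms the bar.
- bar_mid (a point): On the bar's flat top, midway between the posts, 133 mm above the stand's origin; axes as the stand. Bar 10 mm wide (x). Its one notch, 20.4 mm wide along y and 8 mm deep, cuts the whole bar width. The bar is shifted endwise in the posts, differently each time: the notch's middle lies anywhere from y = -8 to +8 mm of this point.
- left_nb_grip (a point): Grip centre of the hanger hanging on the bar on the +y side of the gap; same axes. Identical to the one in the rest block. It hangs loosely on the smooth bar top and is easily pushed along.
- right_nb_grip (a point): Grip centre of the hanger hanging on the bar on the -y side of the gap; same axes. Identical to the one in the rest block. The two are about 139 mm apart, which leaves some 14 mm beside the new ring on each side when it is central.
- jar: Bystander: closed black-lidded candle jar, 57 mm across, 63 mm high, origin under its middle.
- stamp: Bystander: wooden handle stamp, 35 x 43 x 74 mm, origin under its middle.

How it is judged:
By the outcome, as a careful person would: the job done as asked, in the order asked, and still so for the second after the job is handed in, with the robot touching nothing.
It also fails if it takes over 54 s, if anything falls off the work surface, if the arm or the gripper's body presses on something with over 40 N, if the wrist force passes 120 N, or if a joint passes its speed limit or range.

ROBOT

A 6-joint arm with a two-finger parallel gripper is mounted at the origin on a cart in front of the work surface, level with it; the furniture and walls round the work are solid. World frame = base frame: x ahead of the robot, y to its left, z up, the work surface at z = 0. Lengths are in m, angles in rad, forces in N, time in s.
With the tool pointing down it reaches from about 0.225 to 0.875 m from the base axis. Payload 3.4 kg.
Tool frame: the origin (TCP) lies at the very end of the fingers, on their centre line; the grasp point (between the pads) lies manip.pinch_z behind it (manip.pinch_z is the distance from the TCP to the grasp point, in m); z points along the fingers, y is the direction in which the jaws open and shut (so a half turn about z gives the same grasp; the last joint's range is limited). The gripper opens to 85 mm and grips with 20 to 120 N. Pads are 22 mm wide; open, the fingers measure 114 mm over their backs; the gripper's body (76 mm by 85 mm) begins 54 mm behind the grasp point. The pads swing forward as they close: fully open they stand 13 mm farther back than shut.
Start: joints at [-1.439, 0.276, 1.505, -0, 1.361, -0.121], TCP at [0.144, -0.557, 0.231] pointing down, gripper open.
Joint ranges: [-2.89, 2.89], [-0.75, 2.08], [0.22, 2.7], [-1.18, 4.32], [0.11, 2.71], [-2.7, 2.7]. Speed limits (rad/s): [2.57, 2.57, 3.14, 3.14, 3.14, 3.14].

INTERFACE

Orientations are given as a unit quaternion [w, x, y, z].
In Python, from rig import manip, imaging, workorder gives the robot as it stands.
- The arm moves only by the tool apply_moves, never from a script. Its argument "moves" is one flat list of numbers, 7 for each row, row after row: the finger opening in m, from 0 to 0.0854, then the shift along the tool's x, y, z in m, then the turn, a rotation vector about the tool's x, y, z in rad. In form: [jaw, tx, ty, tz, rx, ry, rz, jaw, tx, ty, tz, rx, ry, rz, ...]. A call has exactly 8 rows; each row shifts and turns the pose as measured when the row begins, along the tool's axes as they then stand; what a row does not reach is not made up. A row lasts 1/12 s, in which the tool goes at most 41.7 mm and 7.16 degrees, less where a joint would pass 70% of its speed; a pose out of reach is approached as far as the arm can. A call with a gripper value outside its range is refused whole. The fingers move at their own pace and stop on an object; "newtons" is the grip in N (left out, the last holds). Time passes only in rows, so rows that do not move let the fingers close, or fill a call up. It gives the time, the measured TCP pose, the force and the opening at its end, in the units of the state.
- manip.get_state(): the state, without advancing time (a new reading comes with each control period).
- imaging.get_image(name): name is "scene" or "top" or "wrist"; returns a dict with "image" (384x512x3 uint8, red, green, blue), "range_z" (384x512 float32, m along the optical axis (not along the pixel's ray), 0 where there is no reading), "fx", "fy", "cx", "cy" (pixels), "R" (3x3) and "t" (3): a world point X has camera coordinates R X + t. Camera axes: x right, y down, z forward; pixel columns grow to the right and rows downward; lengths in m; the calibration is good to about 2 mm. A picture is of the moment at which its call begins.
- workorder.sign_off(): hands the job in, once; it reports no verdict.
The state is a dict: "clock": time; "qpos": joint angles; "qd": joint speeds; "effort": joint torques, N m; "position": TCP position; "ee_rot": TCP orientation; "contact_force": force on the tool from outside, world axes, zero at the start; "moment": the same for the moment, N m; "width": finger opening in m.
Only numpy, scipy, OpenCV 4.12 (cv2) and the standard library are available. Lean on these libraries where they do the work, as an engineer would, in place of code of your own. Each camera call takes 0.05 s, during which the arm holds its last target.

## Working session

There is one attempt and no reset: what is moved stays moved. The work goes in short steps, Python scripts to look and compute and a tool call to move; the robot and the scene stay as the last step left them, time stands still between calls to the robot, and variables do not carry over. Pictures are saved under pics/ and viewed, and the job is handed in when it is done.

Besides the shell and the picture viewer there is one more tool, called after "Request:" as name(argument=value, ...), one argument or row to a line, values as JSON. apply_moves: Moves the arm, as the interface text tells. Its arguments: {"type":"object","properties":{"moves":{"type":"array"},"newtons":{"type":"number"}},"required":["moves"]}

```bash
ls; mkdir -p pics
python3 - <<'E'
from rig import manip, imaging
import cv2,numpy as np
print(manip.get_state(), manip.pinch_z)
for n in ["scene","top","wrist"]:
    d=imaging.get_image(n); cv2.imwrite(f"pics/{n}0.png",d["image"][:,:,::-1]); np.savez(f"{n}0.npz",**d)
    print(n,d["fx"],d["cx"],d["cy"],(-d["R"].T@d["t"]).round(3),d["R"].round(3).tolist())
E
```

```text
pics
{'clock': 0.0, 'qpos': array([-1.43902217e+00,  2.76637389e-01,  1.50614096e+00, -2.21890098e-05,
        1.36068838e+00, -1.20999898e-01]), 'qd': array([-0.00026632, -0.00048761,  0.00016567,  0.00049407,  0.00118163,
        0.0005533 ]), 'effort': array([ 3.24727671e-04, -4.16778767e+01, -2.45804787e+01,  3.58970317e-05,
        1.10906549e-02,  2.66193877e-05]), 'position': array([ 0.14371979, -0.55620641,  0.23041241]), 'ee_rot': array([-9.36963432e-04,  9.92023057e-01,  1.26053068e-01, -1.58960943e-05]), 'contact_force': array([-0.35120835, -0.20518845, -0.84354133]), 'moment': array([-0.04077389, -0.00035097, -0.05900868]), 'width': 0.0856222275076732} 0.0187
scene 443.0336753210853 256.94704187960104 200.40370035672697 [0.071 0.567 0.873] [[-0.685, -0.728, -0.013], [-0.544, 0.524, -0.655], [0.484, -0.442, -0.755]]
top 375.5974006122558 254.6243377120799 192.58204358047072 [0.437 0.12  0.986] [[0.026, -1.0, 0.002], [-0.993, -0.026, -0.113], [0.113, 0.001, -0.994]]
wrist 303.3954354386503 256.391193288161 190.11816783178318 [ 0.226 -0.535  0.373] [[0.25, -0.968, -0.002], [-0.915, -0.237, 0.326], [-0.316, -0.08, -0.945]]
```

View pics/scene0.png

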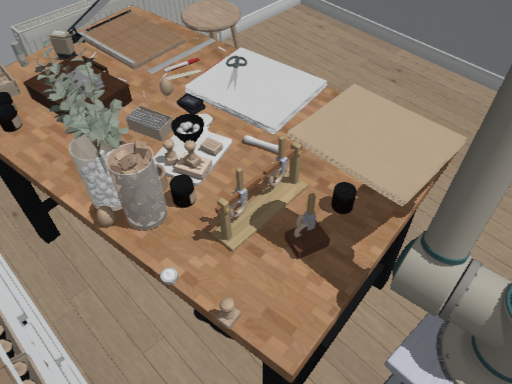

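View pics/top0.png

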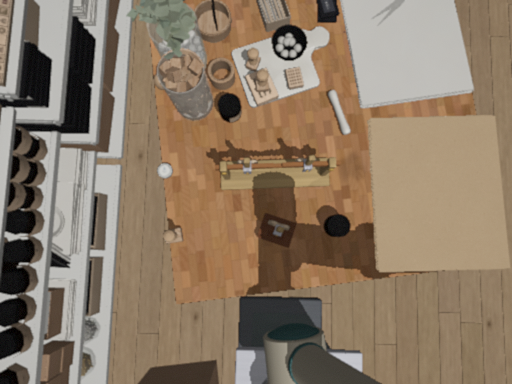

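View pics/wrist0.png

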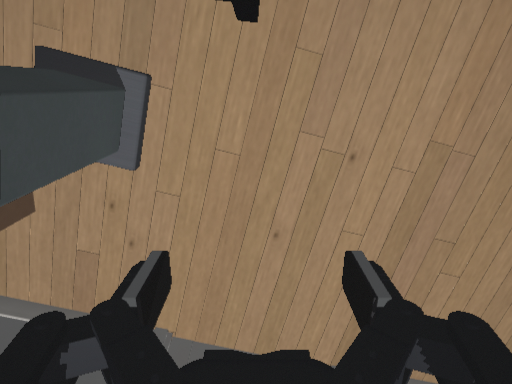

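The rest block is at about (307,238) in scene and (278,230) in top. The stand's bar runs roughly (222,165)-(333,160) in top. I'll enlarge both.

Run:
```python
import cv2,numpy as np
a=cv2.imread("pics/top0.png")[140:260,200:360]; cv2.imwrite("pics/top0c.png",cv2.resize(a,None,fx=5,fy=5,interpolation=cv2.INTER_CUBIC))
a=cv2.imread("pics/scene0.png")[130:260,205:365]; cv2.imwrite("pics/scene0c.png",cv2.resize(a,None,fx=4.5,fy=4.5,interpolation=cv2.INTER_CUBIC))
```

```text
(no output)
```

View pics/top0c.png

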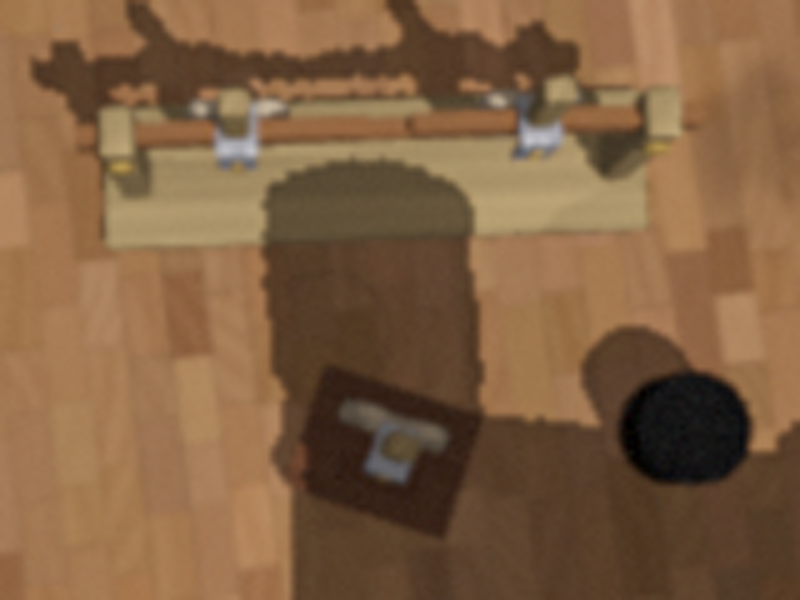

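View pics/scene0c.png

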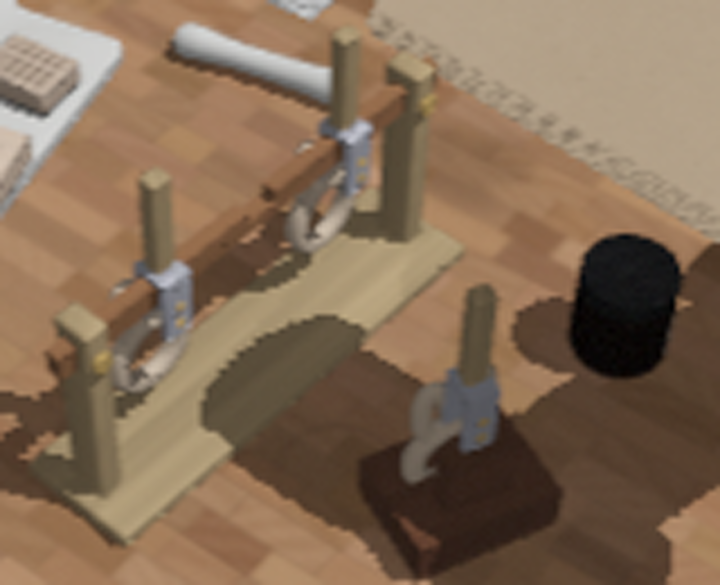

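```bash
cat > h.py <<'E'
import numpy as np,cv2
def cloud(d):
    z=d["range_z"].astype(float); v,u=np.mgrid[:z.shape[0],:z.shape[1]]
    P=np.stack([(u-d["cx"])/d["fx"]*z,(v-d["cy"])/d["fy"]*z,z],-1)
    W=(P-d["t"])@d["R"]; W[z==0]=np.nan; return W
def ray(d,u,v,h):
    c=-d["R"].T@d["t"]; r=d["R"].T@np.array([(u-d["cx"])/d["fx"],(v-d["cy"])/d["fy"],1]); return c+r*(h-c[2])/r[2]
E
python3 - <<'E'
from h import *
for n in ["top","scene"]:
    d=dict(np.load(n+"0.npz")); W=cloud(d)
    print(n,"table z",np.nanmedian(W[180:190,300:320,2]) )
    m=(W[...,0]>.2)&(W[...,0]<.75)&(W[...,1]>-.15)&(W[...,1]<.3)
    for lo in (0.16,0.12,0.03):
        mm=(m&(W[...,2]>lo)&(W[...,2]<.25)).astype(np.uint8)
        k,l,s,c=cv2.connectedComponentsWithStats(mm)
        for i in range(1,k):
            if s[i,4]<5: continue
            P=W[l==i]; print(n,lo,c[i].round(1),s[i,4],P.min(0).round(3),P.max(0).round(3),P.mean(0).round(4))
E
```

```text
top table z 0.011499678835500713
top 0.16 [185.2  94. ] 175 [0.738 0.259 0.161] [0.75  0.3   0.203] [0.7426 0.2796 0.1851]
top 0.16 [310.1 159. ] 65 [ 0.598 -0.004  0.161] [0.61  0.009 0.204] [0.6026 0.0032 0.1909]
top 0.16 [246.3 161.4] 51 [0.589 0.134 0.168] [0.599 0.147 0.204] [0.5931 0.1402 0.1941]
top 0.16 [280.  228.7] 36 [0.445 0.057 0.161] [0.458 0.07  0.176] [0.452  0.0638 0.1727]
top 0.16 [295.8 342.6] 1339 [ 0.2   -0.037  0.16 ] [0.244 0.091 0.25 ] [0.2228 0.0292 0.1944]
top 0.12 [186.9  97. ] 297 [0.738 0.258 0.121] [0.75  0.3   0.203] [0.7424 0.279  0.1672]
top 0.12 [277.8 164.3] 992 [ 0.576 -0.074  0.12 ] [0.619 0.214 0.204] [0.5989 0.0696 0.1409]
top 0.12 [279.6 229. ] 42 [0.445 0.057 0.121] [0.458 0.071 0.176] [0.4515 0.0644 0.168 ]
top 0.12 [294.9 340.2] 1649 [ 0.2   -0.039  0.12 ] [0.245 0.094 0.25 ] [0.225  0.0302 0.185 ]
top 0.03 [189.8 102.7] 516 [0.737 0.258 0.03 ] [0.75  0.3   0.203] [0.7422 0.2787 0.1288]
top 0.03 [228.8 113.9] 158 [0.736 0.169 0.03 ] [0.75  0.216 0.071] [0.7422 0.1918 0.056 ]
top 0.03 [278.6 165.2] 1190 [ 0.576 -0.074  0.031] [0.621 0.214 0.2
[... 1327 characters left out ...]
.03 ] [0.75  0.3   0.201] [0.7414 0.2814 0.1228]
scene 0.03 [185.5 192. ] 220 [0.733 0.169 0.03 ] [0.75  0.219 0.07 ] [0.7416 0.1967 0.0515]
scene 0.03 [343.6 194.2] 496 [ 0.437 -0.113  0.03 ] [ 0.493 -0.056  0.066] [ 0.4617 -0.0788  0.0552]
scene 0.03 [307.  224.4] 781 [0.42  0.023 0.03 ] [0.475 0.111 0.175] [0.4477 0.0723 0.0804]
scene 0.03 [410.1 257.3] 1148 [ 0.2   -0.011  0.1  ] [0.241 0.097 0.25 ] [0.2154 0.0578 0.1856]
scene 0.03 [288.3 231.4] 7 [0.487 0.08  0.03 ] [0.49  0.095 0.033] [0.4881 0.0882 0.0312]
scene 0.03 [323.1 232.6] 10 [0.425 0.027 0.03 ] [0.436 0.036 0.033] [0.4289 0.0313 0.031 ]
scene 0.03 [323.9 236.4] 8 [0.417 0.032 0.03 ] [0.424 0.044 0.032] [0.4201 0.0388 0.0317]
```

Run:
```python
from h import *
for n in ["top","scene"]:
    d=dict(np.load(n+"0.npz")); W=cloud(d); X,Y,Z=np.moveaxis(W,-1,0)
    # block
    m=(X>.38)&(X<.52)&(Y>-.02)&(Y<.14)&(Z>.02)
    print(n,"hist z",np.histogram(Z[m],bins=np.arange(.02,.19,.01))[0])
    for lo,hi in ((.05,.075),(.03,.05)):
        b=W[m&(Z>lo)&(Z<hi)]
        if len(b)>20:
            r=cv2.minAreaRect((b[:,:2]*1000).astype(np.float32)); print("block",lo,r,np.median(b[:,2]))
    for nm,(x0,x1,y0,y1,zt) in dict(item=(.43,.47,.04,.09,.165),L=(.57,.62,.12,.16,.192),R=(.58,.63,-.02,.03,.192)).items():
        g=W[(X>x0)&(X<x1)&(Y>y0)&(Y<y1)&(Z>zt)]
        r=cv2.minAreaRect((g[:,:2]*1000).astype(np.float32)); print(nm,len(g),r,np.percentile(g[:,2],80))
    # bar line
    b=W[(X>.56)&(X<.63)&(Y>.02)&(Y<.12)&(Z>.12)&(Z<.15)]
    print("bar",len(b),np.median(b[:,2]),np.polyfit(b[:,1],b[:,0],1), b[:,0].min())
    for lab,yy in (("postL",(.17,.23)),("postR",(-.09,-.04))):
        p=W[(X>.56)&(X<.64)&(Y>yy[0])&(Y<yy[1])&(Z>.138)]; print(lab,len(p),cv2.minAreaRect((p[:,:2]*1000).astype(np.float32)),np.median(p[:,2]))
    f=W[(X>.5)&(X<.68)&(Y>-.1)&(Y<.24)&(Z>.009)&(Z<.018)]
    print("foot",len(f),cv2.minAreaRect((f[:,:2]*1000).astype(np.float32)))
    # bar z profile along y
    for y in np.arange(.03,.12,.004):
        q=b[abs(b[:,1]-y)<.002]; print(round(y,3),len(q),q[:,2].max().round(4) if len(q) else None,end="; ")
    print()
```

```text
top hist z [203 417  14   8  56  18  10  49  20  23   1   1   4   0   2  34]
block 0.05 ((450.500244140625, 66.177978515625), (45.09748840332031, 35.3926887512207), 68.88118743896484) 0.06826723407376188
block 0.03 ((451.9022521972656, 63.65428161621094), (84.06782531738281, 65.47573852539062), 73.15271759033203) 0.03150347440711608
item 34 ((452.42120361328125, 63.85540771484375), (10.754877090454102, 13.035183906555176), 0.7369879484176636) 0.17427356736970553
L 37 ((594.47119140625, 140.72586059570312), (10.106365203857422, 12.80199146270752), 1.6788673400878906) 0.20192446341284334
R 39 ((604.0264892578125, 2.2331113815307617), (11.099574089050293, 12.931724548339844), 1.1800122261047363) 0.20243936247954075
bar 241 0.13277809398059912 [-0.07205603  0.60499145] 0.5920018646805296
postL 74 ((591.431396484375, 194.25482177734375), (23.009916305541992, 13.837960243225098), 2.3147754669189453) 0.1432245780753406
postR 74 ((607.3739624023438, -53.72718048095703), (23.42691993713379, 14.598553657531738), 0.16934503614902496) 0.14350538348135983
foot 2000 ((600.0074462890625, 69.9699325
[... 1284 characters left out ...]
25), (24.609508514404297, 16.263301849365234), 6.909165382385254) 0.14171150428170778
postR 50 ((606.6004028320312, -51.69222640991211), (16.21417236328125, 24.076967239379883), 86.12920379638672) 0.14190427810385275
foot 2010 ((599.1429443359375, 71.75859832763672), (75.90351104736328, 285.3423767089844), 3.535841941833496)
0.03 6 0.1327; 0.034 10 0.1352; 0.038 11 0.1356; 0.042 9 0.133; 0.046 10 0.1362; 0.05 10 0.1326; 0.054 9 0.1332; 0.058 12 0.1346; 0.062 9 0.1344; 0.066 9 0.1271; 0.07 4 0.1259; 0.074 6 0.1257; 0.078 2 0.1257; 0.082 9 0.1334; 0.086 8 0.1345; 0.09 11 0.1344; 0.094 9 0.1329; 0.098 11 0.1342; 0.102 10 0.1342; 0.106 11 0.1359; 0.11 10 0.1332; 0.114 11 0.1331; 0.118 11 0.1337;
```

Grip (item) ≈ (0.4517, 0.0646), z≈0.142, with block yaw ≈ -0.305. Stand middle ≈ (0.599, 0.071), yaw ≈ 0.065. Depth suggests the notch lies near y 0.071, which I'll confirm by feel. Next is a helper for planning the moves.

```bash
cat >> h.py <<'E'
from scipy.spatial.transform import Rotation as Ro, Slerp
def plan(xyz,yaw,n,jaw,st=None,prt=True):
    """tool y (jaw) axis at angle yaw, tool down; psi=yaw+pi/2"""
    from rig import manip
    st=st or manip.get_state(); q=st["ee_rot"]; p=np.array(st["position"]); R0=Ro.from_quat([q[1],q[2],q[3],q[0]])
    c,s=np.cos(yaw+np.pi/2),np.sin(yaw+np.pi/2)
    R1=Ro.from_matrix(np.array([[c,s,0],[s,-c,0],[0,0,-1]]))
    rv=(R0.inv()*R1).as_rotvec()
    print("start",p.round(4),"F",np.round(st["contact_force"],2),"w",round(st["width"],4),"t",round(st["clock"],2),"yaw",round(np.arctan2(R0.as_matrix()[1,1],R0.as_matrix()[0,1]),4),"rv",rv.round(4))
    out=[]
    for i in range(n):
        Ri=R0*Ro.from_rotvec(rv*i/n)
        d=Ri.inv().apply((np.array(xyz)-p)/n)
        out.append([jaw]+list((d).round(4))+list((rv/n).round(4)))
    for i in range(0,n,8): print(str([float(x) for r in out[i:i+8] for x in r]))
def now():
    from rig import manip
    st=manip.get_state(); q=st["ee_rot"]; R0=Ro.from_quat([q[1],q[2],q[3],q[0]]).as_matrix()
    print("t",round(st["clock"],2),"p",st["position"].round(4),"yaw",round(np.arctan2(R0[1,1],R0[0,1]),4),"z",R0[:,2].round(3),"F",st["contact_force"].round(2),"M",st["moment"].round(3),"w",round(st["width"],4))
E
python3 -c "
from h import *
plan([.4517,.0646,.235],-.305,24,.085)"
```

```text
start [ 0.1437 -0.5563  0.2306] F [-0.01  0.99 -0.39] w 0.0853 t 0.15 yaw -1.318 rv [-1.200e-03 -8.000e-04 -1.013e+00]
[0.085, 0.0189, -0.0218, -0.0001, -0.0, -0.0, -0.0422, 0.085, 0.0198, -0.021, -0.0002, -0.0, -0.0, -0.0422, 0.085, 0.0207, -0.0202, -0.0002, -0.0, -0.0, -0.0422, 0.085, 0.0215, -0.0193, -0.0002, -0.0, -0.0, -0.0422, 0.085, 0.0223, -0.0184, -0.0002, -0.0, -0.0, -0.0422, 0.085, 0.0231, -0.0174, -0.0002, -0.0, -0.0, -0.0422, 0.085, 0.0238, -0.0164, -0.0002, -0.0, -0.0, -0.0422, 0.085, 0.0244, -0.0154, -0.0002, -0.0, -0.0, -0.0422]
[0.085, 0.0251, -0.0143, -0.0002, -0.0, -0.0, -0.0422, 0.085, 0.0256, -0.0133, -0.0002, -0.0, -0.0, -0.0422, 0.085, 0.0262, -0.0122, -0.0002, -0.0, -0.0, -0.0422, 0.085, 0.0267, -0.0111, -0.0002, -0.0, -0.0, -0.0422, 0.085, 0.0271, -0.0099, -0.0002, -0.0, -0.0, -0.0422, 0.085, 0.0275, -0.0088, -0.0002, -0.0, -0.0, -0.0422, 0.085, 0.0279, -0.0076, -0.0002, -0.0, -0.0, -0.0422, 0.085, 0.0282, -0.0064, -0.0002, -0.0, -0.0, -0.0422]
[0.085, 0.0284, -0.0052, -0.0002, -0.0, -0.0, -0.0422, 0.085, 0.0286, -0.004, -0.0002, -0.0, -0.0, -0.0422, 0.085, 0.0287, -0.0028, -0.0002, -0.0, -0.0, -0.0422, 0.085, 0.0288, -0.0016, -0.0002, -0.0, -0.0, -0.0422, 0.085, 0.0289, -0.0004, -0.0002, -0.0, -0.0, -0.0422, 0.085, 0.0289, 0.0008, -0.0002, -0.0, -0.0, -0.0422, 0.085, 0.0288, 0.002, -0.0002, -0.0, -0.0, -0.0422, 0.085, 0.0287, 0.0033, -0.0002, -0.0, -0.0, -0.0422]
```

Request:
apply_moves(
  moves=[0.085,0.019,-0.022,0,0,0,-0.042,0.085,0.02,-0.021,0,0,0,-0.042,0.085,0.021,-0.02,0,0,0,-0.042,0.085,0.0215,-0.019,0,0,0,-0.042,0.085,0.022,-0.018,0,0,0,-0.042,0.085,0.023,-0.017,0,0,0,-0.042,0.085,0.024,-0.016,0,0,0,-0.042,0.085,0.024,-0.015,0,0,0,-0.042],
)

```text
clock: 0.82
position: [0.247, -0.3471, 0.2264]
ee_rot: [-0.002, 0.956, 0.293, -0.001]
contact_force: [0.4, -0.3, 0.4]
width: 0.0848
```

Request:
apply_moves(
  moves=[0.085,0.025,-0.014,0,0,0,-0.042,0.085,0.0256,-0.013,0,0,0,-0.042,0.085,0.026,-0.012,0,0,0,-0.042,0.085,0.0265,-0.011,0,0,0,-0.042,0.085,0.027,-0.01,0,0,0,-0.042,0.085,0.0275,-0.009,0,0,0,-0.042,0.085,0.028,-0.0075,0,0,0,-0.042,0.085,0.028,-0.0065,0,0,0,-0.042],
)

```text
clock: 1.48
position: [0.3489, -0.1278, 0.2261]
ee_rot: [-0.003, 0.89, 0.455, 0.0]
contact_force: [0.3, -0.1, -0.2]
width: 0.0852
```

```bash
python3 -c "
from h import *
plan([.4517,.0646,.235],-.305,8,.085)"
```

```text
start [ 0.3489 -0.1278  0.2261] F [ 0.33 -0.07 -0.16] w 0.0852 t 1.48 yaw -0.6257 rv [-0.0041 -0.0034 -0.3207]
[0.085, 0.027, -0.0037, -0.001, -0.0005, -0.0004, -0.0401, 0.085, 0.0271, -0.0026, -0.001, -0.0005, -0.0004, -0.0401, 0.085, 0.0272, -0.0015, -0.001, -0.0005, -0.0004, -0.0401, 0.085, 0.0273, -0.0004, -0.0011, -0.0005, -0.0004, -0.0401, 0.085, 0.0273, 0.0007, -0.0011, -0.0005, -0.0004, -0.0401, 0.085, 0.0272, 0.0018, -0.0011, -0.0005, -0.0004, -0.0401, 0.085, 0.0271, 0.0029, -0.0011, -0.0005, -0.0004, -0.0401, 0.085, 0.027, 0.0039, -0.0011, -0.0005, -0.0004, -0.0401]
```

Request:
apply_moves(
  moves=[0.085,0.027,-0.0037,-0.001,-0.0005,-0.0004,-0.04,0.085,0.027,-0.0026,-0.001,-0.0005,-0.0004,-0.04,0.085,0.027,-0.0015,-0.001,-0.0005,-0.0004,-0.04,0.085,0.027,-0.0004,-0.001,-0.0005,-0.0004,-0.04,0.085,0.027,0.0007,-0.001,-0.0005,-0.0004,-0.04,0.085,0.027,0.0018,-0.001,-0.0005,-0.0004,-0.04,0.085,0.027,0.003,-0.001,-0.0005,-0.0004,-0.04,0.085,0.027,0.004,-0.001,-0.0005,-0.0004,-0.04],
)

```text
clock: 2.15
position: [0.4507, 0.0765, 0.234]
ee_rot: [-0.0, 0.801, 0.599, -0.001]
contact_force: [0.6, -0.9, -0.5]
width: 0.0849
```

Run:
```python
from h import *
from rig import imaging
plan([.4517,.0646,.235],-.305,8,.085)
d=imaging.get_image("wrist"); cv2.imwrite("pics/wrist1.png",d["image"][:,:,::-1]); np.savez("wrist1.npz",**d)
W=cloud(d);X,Y,Z=np.moveaxis(W,-1,0)
g=W[(X>.43)&(X<.48)&(Y>.04)&(Y<.09)&(Z>.165)&(Z<.185)]
print(len(g),cv2.minAreaRect((g[:,:2]*1000).astype(np.float32)),np.median(g[:,2]))
```

```text
start [0.4507 0.0765 0.234 ] F [ 0.64 -0.95 -0.51] w 0.0849 t 2.15 yaw -0.287 rv [-0.0009  0.0006  0.018 ]
[0.085, -0.0014, 0.0005, -0.0001, -0.0001, 0.0001, 0.0023, 0.085, -0.0014, 0.0005, -0.0001, -0.0001, 0.0001, 0.0023, 0.085, -0.0014, 0.0005, -0.0001, -0.0001, 0.0001, 0.0023, 0.085, -0.0014, 0.0005, -0.0001, -0.0001, 0.0001, 0.0023, 0.085, -0.0014, 0.0006, -0.0001, -0.0001, 0.0001, 0.0023, 0.085, -0.0014, 0.0006, -0.0001, -0.0001, 0.0001, 0.0023, 0.085, -0.0014, 0.0006, -0.0001, -0.0001, 0.0001, 0.0023, 0.085, -0.0014, 0.0006, -0.0001, -0.0001, 0.0001, 0.0023]
308 ((452.8037109375, 64.93484497070312), (13.691198348999023, 11.912854194641113), 73.69802856445312) 0.1731553869460004
```

View pics/wrist1.png

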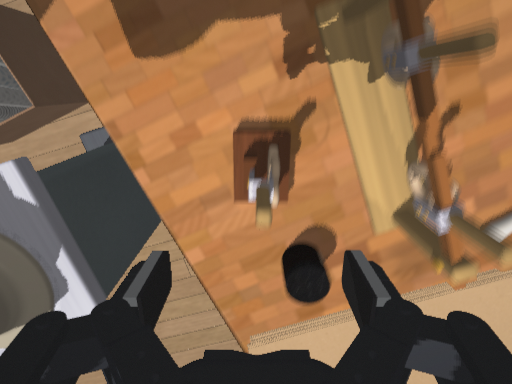

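The grip's top shows near (264,212); depth puts it at (0.4528, 0.0649). I'll centre over it and then go down.

```bash
python3 -c "
from h import *
plan([.4522,.0647,.19],-.292,8,.085)"
```

```text
start [0.4536 0.0808 0.2342] F [1.94 3.2  1.07] w 0.0851 t 2.2 yaw -0.2839 rv [ 0.0007 -0.0058  0.0081]
[0.085, -0.002, 0.0004, 0.0055, 0.0001, -0.0007, 0.001, 0.085, -0.002, 0.0004, 0.0055, 0.0001, -0.0007, 0.001, 0.085, -0.002, 0.0004, 0.0055, 0.0001, -0.0007, 0.001, 0.085, -0.002, 0.0004, 0.0055, 0.0001, -0.0007, 0.001, 0.085, -0.002, 0.0004, 0.0055, 0.0001, -0.0007, 0.001, 0.085, -0.002, 0.0004, 0.0055, 0.0001, -0.0007, 0.001, 0.085, -0.002, 0.0004, 0.0055, 0.0001, -0.0007, 0.001, 0.085, -0.002, 0.0004, 0.0055, 0.0001, -0.0007, 0.001]
```

Request:
apply_moves(
  moves=[0.085,-0.0027,0.0006,0.005,0,-0.0007,0.001,0.085,-0.0027,0.0006,0.006,0,-0.0007,0.001,0.085,-0.0027,0.0006,0.0075,0,-0.0007,0.001,0.085,-0.0027,0.0006,0.0075,0,-0.0007,0.001,0.085,-0.0027,0.0006,0.0075,0,-0.0007,0.001,0.085,-0.0027,0.0006,0.0065,0,-0.0007,0.001,0.085,0,0,0.004,0,-0.0007,0.001,0.085,0,0,0,0,0,0],
)

```text
clock: 2.87
position: [0.449, 0.0603, 0.1833]
ee_rot: [-0.001, 0.803, 0.596, -0.003]
contact_force: [-0.4, -0.5, -0.7]
width: 0.0848
```

```bash
python3 -c "
from h import *
plan([.4522,.0647,.129],-.292,8,.085)"
```

```text
start [0.449  0.0603 0.1833] F [-0.44 -0.48 -0.73] w 0.0848 t 2.87 yaw -0.2941 rv [-0.0048  0.0032 -0.0021]
[0.085, 0.0007, 0.0002, 0.0068, -0.0006, 0.0004, -0.0003, 0.085, 0.0007, 0.0002, 0.0068, -0.0006, 0.0004, -0.0003, 0.085, 0.0007, 0.0002, 0.0068, -0.0006, 0.0004, -0.0003, 0.085, 0.0007, 0.0002, 0.0068, -0.0006, 0.0004, -0.0003, 0.085, 0.0007, 0.0002, 0.0068, -0.0006, 0.0004, -0.0003, 0.085, 0.0007, 0.0002, 0.0068, -0.0006, 0.0004, -0.0003, 0.085, 0.0006, 0.0002, 0.0068, -0.0006, 0.0004, -0.0003, 0.085, 0.0006, 0.0002, 0.0068, -0.0006, 0.0004, -0.0003]
```

Request:
apply_moves(
  moves=[0.085,0.003,0.0008,0.007,-0.001,0.0005,0,0.085,0.0025,0.0005,0.008,-0.001,0.0005,0,0.085,0,0.0002,0.008,-0.001,0.0005,0,0.085,0,0,0.008,-0.001,0.0005,0,0.085,0,0,0.008,0,0,0,0.085,0,0,0.006,0,0,0,0.085,0,0,0.004,0,0,0,0.085,0,0,0,0,0,0],
)

```text
clock: 3.53
position: [0.4523, 0.0655, 0.1289]
ee_rot: [0.0, 0.803, 0.596, -0.0]
contact_force: [0.6, -0.3, -0.0]
width: 0.0853
```

```bash
python3 -c "
from h import *
plan([.4522,.0647,.129],-.292,8,.085)"
```

```text
start [0.4523 0.0655 0.1289] F [ 0.61 -0.3  -0.02] w 0.0853 t 3.53 yaw -0.2946 rv [-0.0004  0.0007 -0.0026]
[0.085, -0.0001, 0.0, -0.0, -0.0001, 0.0001, -0.0003, 0.085, -0.0001, 0.0, -0.0, -0.0001, 0.0001, -0.0003, 0.085, -0.0001, 0.0, -0.0, -0.0001, 0.0001, -0.0003, 0.085, -0.0001, 0.0, -0.0, -0.0001, 0.0001, -0.0003, 0.085, -0.0001, 0.0, -0.0, -0.0001, 0.0001, -0.0003, 0.085, -0.0001, 0.0, -0.0, -0.0001, 0.0001, -0.0003, 0.085, -0.0001, 0.0, -0.0, -0.0001, 0.0001, -0.0003, 0.085, -0.0001, 0.0, -0.0, -0.0001, 0.0001, -0.0003]
```

Centred, so I'll close gently.

Request:
apply_moves(
  moves=[0.04,0,0,0,0,0,0,0.03,0,0,0,0,0,0,0.02,0,0,0,0,0,0,0.016,0,0,0,0,0,0,0.012,0,0,0,0,0,0,0.008,0,0,0,0,0,0,0.006,0,0,0,0,0,0,0.004,0,0,0,0,0,0],
  newtons=40,
)

```text
clock: 4.2
position: [0.4534, 0.0655, 0.13]
ee_rot: [0.001, 0.803, 0.596, 0.001]
contact_force: [-0.4, -0.3, -1.8]
width: 0.0111
```

Run:
```python
from h import *
from rig import imaging
now()
d=imaging.get_image("scene"); a=d["image"][130:260,205:365,::-1]; cv2.imwrite("pics/scene2.png",cv2.resize(a,None,fx=4,fy=4,interpolation=cv2.INTER_CUBIC))
```

```text
t 4.2 p [0.4534 0.0655 0.13  ] yaw -0.2946 z [ 0.002 -0.001 -1.   ] F [-0.41 -0.35 -1.78] M [-0.004  0.016  0.012] w 0.0111
```

View pics/scene2.png

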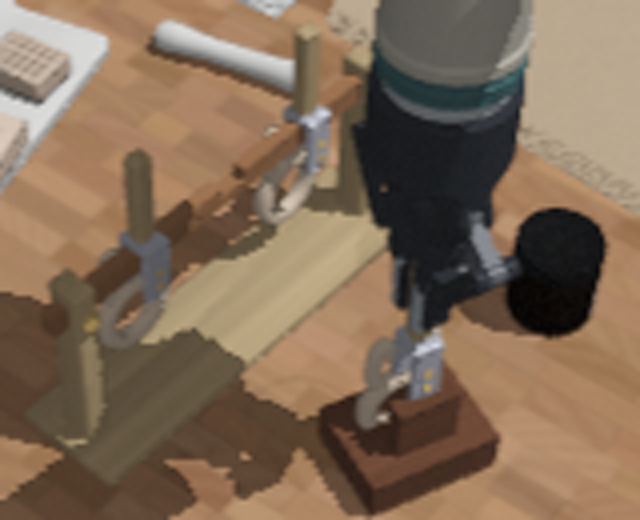

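The grip is held between the pads (width 11 mm), and nothing else moved. Now a straight lift.

Request:
apply_moves(
  moves=[0.004,0,0,-0.004,0,0,0,0.004,0,0,-0.008,0,0,0,0.004,0,0,-0.012,0,0,0,0.004,0,0,-0.012,0,0,0,0.004,0,0,-0.012,0,0,0,0.004,0,0,-0.012,0,0,0,0.004,0,0,-0.014,0,0,0,0.004,0,0,-0.014,0,0,0],
  newtons=60,
)

```text
clock: 4.92
position: [0.4511, 0.0655, 0.2224]
ee_rot: [-0.001, 0.803, 0.596, -0.002]
contact_force: [0.0, -0.0, -1.1]
width: 0.011
```

Request:
apply_moves(
  moves=[0.004,0,0,-0.016,0,0,0,0.004,0,0,-0.018,0,0,0,0.004,0,0,-0.02,0,0,0,0.004,0,0,-0.02,0,0,0,0.004,0,0,-0.018,0,0,0,0.004,0,0,-0.012,0,0,0,0.004,0,0,-0.005,0,0,0,0.004,0,0,0,0,0,0],
)

```text
clock: 5.58
position: [0.451, 0.0656, 0.3457]
ee_rot: [0.003, 0.803, 0.596, 0.003]
contact_force: [0.1, -0.8, -0.9]
width: 0.011
```

Run:
```python
from h import *
from rig import imaging
now()
d=imaging.get_image("scene"); a=d["image"][60:260,205:405,::-1]; cv2.imwrite("pics/scene3.png",cv2.resize(a,None,fx=3,fy=3,interpolation=cv2.INTER_CUBIC))
plan([.590,.07,.335],.065,16,.004)
```

```text
t 5.58 p [0.451  0.0656 0.3457] yaw -0.2944 z [ 0.008 -0.001 -1.   ] F [ 0.08 -0.76 -0.85] M [ 0.056 -0.038 -0.016] w 0.011
start [0.4508 0.0657 0.3451] F [-0.17 -0.47 -0.84] w 0.0112 t 5.63 yaw -0.2944 rv [ 0.007   0.     -0.3594]
[0.004, 0.0028, 0.0082, 0.0007, 0.0004, 0.0, -0.0225, 0.004, 0.0026, 0.0083, 0.0007, 0.0004, 0.0, -0.0225, 0.004, 0.0024, 0.0084, 0.0007, 0.0004, 0.0, -0.0225, 0.004, 0.0022, 0.0084, 0.0007, 0.0004, 0.0, -0.0225, 0.004, 0.002, 0.0085, 0.0007, 0.0004, 0.0, -0.0225, 0.004, 0.0018, 0.0085, 0.0007, 0.0004, 0.0, -0.0225, 0.004, 0.0017, 0.0085, 0.0007, 0.0004, 0.0, -0.0225, 0.004, 0.0015, 0.0086, 0.0007, 0.0004, 0.0, -0.0225]
[0.004, 0.0013, 0.0086, 0.0007, 0.0004, 0.0, -0.0225, 0.004, 0.0011, 0.0086, 0.0007, 0.0004, 0.0, -0.0225, 0.004, 0.0009, 0.0087, 0.0007, 0.0004, 0.0, -0.0225, 0.004, 0.0007, 0.0087, 0.0007, 0.0004, 0.0, -0.0225, 0.004, 0.0005, 0.0087, 0.0006, 0.0004, 0.0, -0.0225, 0.004, 0.0003, 0.0087, 0.0006, 0.0004, 0.0, -0.0225, 0.004, 0.0001, 0.0087, 0.0006, 0.0004, 0.0, -0.0225, 0.004, -0.0001, 0.0087, 0.0006, 0.0004, 0.0, -0.0225]
```

View pics/scene3.png

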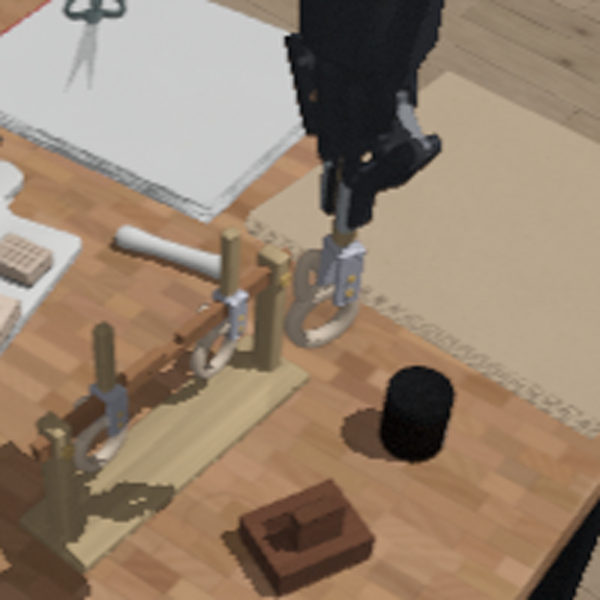

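The hanger is clear of the block and hanging straight. Next I carry it above the gap.

Request:
apply_moves(
  moves=[0.004,0.003,0.0082,0,0.0004,0,-0.0225,0.004,0.003,0.0083,0,0.0004,0,-0.0225,0.004,0.0027,0.0084,0,0.0004,0,-0.0225,0.004,0.0025,0.0084,0,0.0004,0,-0.0225,0.004,0.0023,0.0085,0,0.0004,0,-0.0225,0.004,0.002,0.0085,0,0.0004,0,-0.0225,0.004,0.002,0.0085,0,0.0004,0,-0.0225,0.004,0.002,0.0086,0,0.0004,0,-0.0225],
)

```text
clock: 6.3
position: [0.5257, 0.0712, 0.34]
ee_rot: [-0.002, 0.74, 0.672, -0.002]
contact_force: [0.6, 0.2, -0.6]
width: 0.0111
```

Request:
apply_moves(
  moves=[0.004,0.002,0.0085,0,0,0,-0.0225,0.004,0.002,0.0085,0,0,0,-0.0225,0.004,0.0015,0.0085,0,0,0,-0.0225,0.004,0.001,0.0085,0,0,0,-0.0225,0.004,0.001,0.0085,0,0,0,-0.0225,0.004,0.0005,0.0085,0,0,0,-0.0225,0.004,0,0.006,0,0,0,-0.0225,0.004,0,0.003,0,0,0,-0.01],
)

```text
clock: 6.97
position: [0.5947, 0.0791, 0.3383]
ee_rot: [-0.002, 0.674, 0.738, -0.002]
contact_force: [0.2, 0.2, -1.5]
width: 0.0116
```

Run:
```python
from h import *
from rig import imaging
plan([.599,.077,.335],.065,8,.004)
for n in ("wrist","scene"):
    d=imaging.get_image(n); cv2.imwrite(f"pics/{n}4.png",d["image"][:,:,::-1]); np.savez(n+"4.npz",**d)
now()
```

```text
start [0.5947 0.0791 0.3383] F [ 0.15  0.24 -1.53] w 0.0116 t 6.97 yaw 0.0908 rv [-0.0066 -0.0005  0.0258]
[0.004, -0.0003, 0.0005, 0.0004, -0.0008, -0.0001, 0.0032, 0.004, -0.0003, 0.0005, 0.0004, -0.0008, -0.0001, 0.0032, 0.004, -0.0003, 0.0005, 0.0004, -0.0008, -0.0001, 0.0032, 0.004, -0.0003, 0.0005, 0.0004, -0.0008, -0.0001, 0.0032, 0.004, -0.0003, 0.0005, 0.0004, -0.0008, -0.0001, 0.0032, 0.004, -0.0003, 0.0005, 0.0004, -0.0008, -0.0001, 0.0032, 0.004, -0.0003, 0.0005, 0.0004, -0.0008, -0.0001, 0.0032, 0.004, -0.0003, 0.0005, 0.0004, -0.0008, -0.0001, 0.0032]
t 7.07 p [0.5942 0.079  0.3382] yaw 0.0892 z [-0.007  0.    -1.   ] F [-0.46  0.78  0.32] M [0.086 0.049 0.029] w 0.0112
```

View pics/wrist4.png

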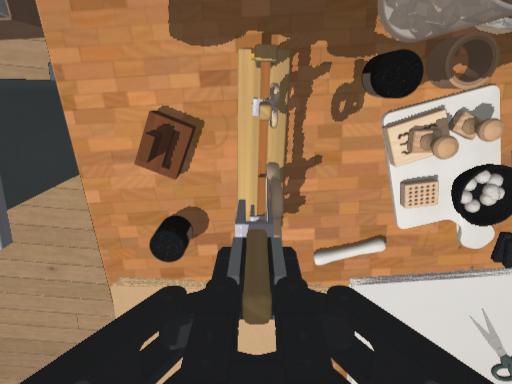

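View pics/scene4.png

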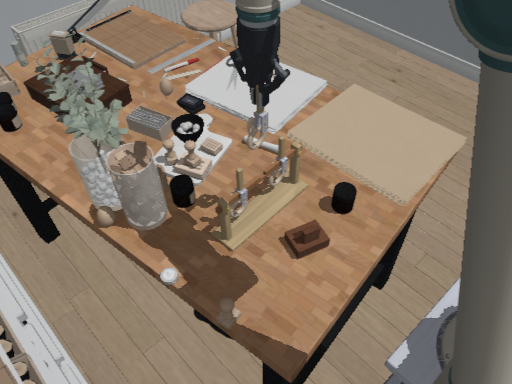

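Run:
```python
from h import *
for n in ("wrist","scene"):
    d=dict(np.load(n+"4.npz")); W=cloud(d); X,Y,Z=np.moveaxis(W,-1,0)
    b=W[(X>.56)&(X<.64)&(Y>.085)&(Y<.12)&(Z>.128)&(Z<.14)]
    if len(b)>5: print(n,"bar",len(b),np.polyfit(b[:,1],b[:,0],1),(b[:,0]+ .065*(b[:,1]-.071)).mean(), np.percentile(b[:,0]+.065*(b[:,1]-.071),[3,97]))
    g=W[(X>.57)&(X<.62)&(Y>.12)&(Y<.16)&(Z>.19)&(Z<.21)]
    if len(g)>5: print("Lnb",len(g),cv2.minAreaRect((g[:,:2]*1000).astype(np.float32)))
    for lo,hi in ((.215,.25),(.25,.285),(.285,.318)):
        h=W[(X>.55)&(X<.65)&(Y>.03)&(Y<.13)&(Z>lo)&(Z<hi)]
        if len(h): 
            r=cv2.minAreaRect((h[:,:2]*1000).astype(np.float32)); print(n,lo,len(h),r,h.min(0).round(4),h.max(0).round(4))
```

```text
wrist bar 264 [-0.0548571   0.60448645] 0.6009138488548993 [0.59611886 0.60557052]
Lnb 204 ((596.3378295898438, 141.01199340820312), (11.875042915344238, 13.933220863342285), 1.492486834526062)
wrist 0.215 116 ((602.7483520507812, 83.14929962158203), (46.84339141845703, 9.02101993560791), 83.29022216796875) [0.6004 0.0594 0.2206] [0.6098 0.1063 0.2498]
wrist 0.25 363 ((595.13037109375, 85.13665008544922), (44.77289581298828, 26.844303131103516), 79.69537353515625) [0.5813 0.0607 0.25  ] [0.6111 0.1059 0.2849]
wrist 0.285 965 ((595.6668090820312, 84.42381286621094), (30.958816528320312, 35.77857208251953), 5.803666591644287) [0.5807 0.0681 0.2852] [0.6124 0.1036 0.318 ]
scene bar 62 [-0.04945659  0.60198155] 0.5989544569540055 [0.59390338 0.6046506 ]
Lnb 43 ((594.188232421875, 141.44932556152344), (12.293387413024902, 15.007707595825195), 1.2491869926452637)
scene 0.215 153 ((605.8392944335938, 78.6845932006836), (11.155904769897461, 56.18585968017578), 5.379814624786377) [0.5979 0.0506 0.2177] [0.6129 0.1069 0.25  ]
scene 0.25 173 ((595.092529296875, 85.09806823730469), (39.86659240722656, 27.776851654052734), 86.87498474121094) [0.5807 0.0644 0.2504] [0.6096 0.1045 0.2849]
scene 0.285 252 ((594.3228759765625, 84.76532745361328), (31.763580322265625, 33.20352554321289), 9.359607696533203) [0.5795 0.0663 0.285 ] [0.6088 0.1029 0.318 ]
```

```bash
python3 -c "
from h import *
plan([.599,.078,.275],.065,8,.004)"
```

```text
start [0.5942 0.079  0.3382] F [-0.46  0.78  0.32] w 0.0112 t 7.07 yaw 0.0892 rv [-0.007  -0.0006  0.0242]
[0.004, -0.0002, 0.0006, 0.0079, -0.0009, -0.0001, 0.003, 0.004, -0.0002, 0.0006, 0.0079, -0.0009, -0.0001, 0.003, 0.004, -0.0002, 0.0006, 0.0079, -0.0009, -0.0001, 0.003, 0.004, -0.0002, 0.0006, 0.0079, -0.0009, -0.0001, 0.003, 0.004, -0.0002, 0.0006, 0.0079, -0.0009, -0.0001, 0.003, 0.004, -0.0002, 0.0006, 0.0079, -0.0009, -0.0001, 0.003, 0.004, -0.0002, 0.0006, 0.0079, -0.0009, -0.0001, 0.003, 0.004, -0.0002, 0.0006, 0.0079, -0.0009, -0.0001, 0.003]
```

Request:
apply_moves(
  moves=[0.004,-0.0003,0.001,0.004,-0.001,0,0.005,0.004,-0.0003,0.001,0.008,-0.001,0,0.005,0.004,-0.0003,0.001,0.01,-0.001,0,0.005,0.004,-0.0003,0.001,0.01,-0.001,0,0.005,0.004,0,0.001,0.01,-0.001,0,0.004,0.004,0,0.0005,0.009,-0.001,0,0,0.004,0,0,0.004,0,0,0,0.004,0,0,0,0,0,0],
)

```text
clock: 7.73
position: [0.5962, 0.0779, 0.2771]
ee_rot: [-0.002, 0.685, 0.729, -0.001]
contact_force: [-0.3, 0.0, -1.5]
width: 0.011
```

```bash
python3 -c "
from h import *
plan([.599,.078,.215],.065,8,.004);now()"
```

```text
start [0.5962 0.0779 0.2771] F [-0.3   0.05 -1.52] w 0.011 t 7.73 yaw 0.0621 rv [-0.0041 -0.0005 -0.0029]
[0.004, -0.0, 0.0004, 0.0078, -0.0005, -0.0001, -0.0004, 0.004, -0.0, 0.0004, 0.0078, -0.0005, -0.0001, -0.0004, 0.004, -0.0, 0.0004, 0.0078, -0.0005, -0.0001, -0.0004, 0.004, -0.0, 0.0004, 0.0078, -0.0005, -0.0001, -0.0004, 0.004, -0.0, 0.0004, 0.0078, -0.0005, -0.0001, -0.0004, 0.004, -0.0, 0.0004, 0.0078, -0.0005, -0.0001, -0.0004, 0.004, -0.0, 0.0004, 0.0078, -0.0005, -0.0001, -0.0004, 0.004, -0.0, 0.0004, 0.0078, -0.0005, -0.0001, -0.0004]
t 7.73 p [0.5962 0.0779 0.2771] yaw 0.0621 z [-0.004  0.    -1.   ] F [-0.3   0.05 -1.52] M [ 0.051  0.023 -0.03 ] w 0.011
```

Request:
apply_moves(
  moves=[0.004,0,0.003,0,-0.003,0,-0.001,0.004,0,0.001,0,-0.002,0,0,0.004,0,0.0003,0,0,0,0,0.004,0,0,0.004,0,0,0,0.004,0,0,0.004,0,0,0,0.004,0,0,0.002,0,0,0,0.004,0,0,0,0,0,0,0.004,0,0,0,0,0,0],
)

```text
clock: 8.4
position: [0.6016, 0.0782, 0.2676]
ee_rot: [0.001, 0.684, 0.729, 0.002]
contact_force: [0.3, 0.8, -0.4]
width: 0.0115
```

Run:
```python
from h import *
from rig import imaging
plan([.599,.078,.215],.065,8,.004);now()
for n in ("wrist","scene"):
    d=imaging.get_image(n); a=d["image"][...,::-1]; a=a[0:260,150:410] if n=="wrist" else a[90:250,205:365]
    cv2.imwrite(f"pics/{n}5.png",cv2.resize(a,(600,600),interpolation=cv2.INTER_CUBIC))
```

```text
start [0.6016 0.0782 0.2676] F [ 0.34  0.8  -0.44] w 0.0115 t 8.4 yaw 0.0632 rv [ 0.0046 -0.0003 -0.0018]
[0.004, -0.0, -0.0004, 0.0066, 0.0006, -0.0, -0.0002, 0.004, -0.0, -0.0004, 0.0066, 0.0006, -0.0, -0.0002, 0.004, -0.0, -0.0004, 0.0066, 0.0006, -0.0, -0.0002, 0.004, -0.0, -0.0003, 0.0066, 0.0006, -0.0, -0.0002, 0.004, -0.0, -0.0003, 0.0066, 0.0006, -0.0, -0.0002, 0.004, -0.0, -0.0003, 0.0066, 0.0006, -0.0, -0.0002, 0.004, -0.0, -0.0003, 0.0066, 0.0006, -0.0, -0.0002, 0.004, -0.0, -0.0003, 0.0066, 0.0006, -0.0, -0.0002]
t 8.4 p [0.6016 0.0782 0.2676] yaw 0.0632 z [ 0.005  0.001 -1.   ] F [ 0.34  0.8  -0.44] M [ 0.021 -0.026  0.008] w 0.0115
```

View pics/wrist5.png

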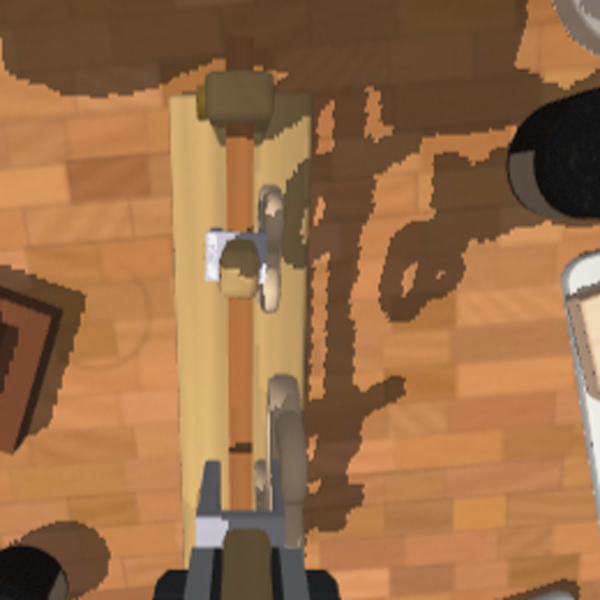

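View pics/scene5.png

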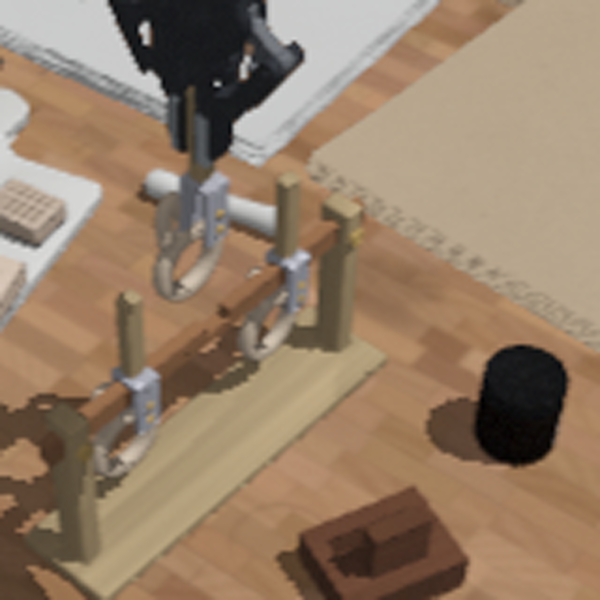

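The wrist view shows the bar (240,400) lined up between lip and ring, with a notch edge at (240,448). I'll go down part way.

Request:
apply_moves(
  moves=[0.004,0,-0.0015,0.003,0.003,0,0,0.004,0,-0.0005,0.005,0.001,0,0,0.004,0,0,0.006,0,0,0,0.004,0,0,0.006,0,0,0,0.004,0,0,0.006,0,0,0,0.004,0,0,0.005,0,0,0,0.004,0,0,0.003,0,0,0,0.004,0,0,0,0,0,0],
)

```text
clock: 9.17
position: [0.599, 0.078, 0.2294]
ee_rot: [-0.0, 0.684, 0.729, -0.0]
contact_force: [0.3, 0.2, -0.6]
width: 0.0111
```

Run:
```python
from h import *
from rig import imaging
plan([.599,.078,.185],.065,8,.004);now()
for n in ("wrist","scene"):
    d=imaging.get_image(n); a=d["image"][...,::-1]; a=a[0:260,150:410] if n=="wrist" else a[90:250,205:365]
    cv2.imwrite(f"pics/{n}6.png",cv2.resize(a,(600,600),interpolation=cv2.INTER_CUBIC))
```

```text
start [0.599  0.078  0.2294] F [ 0.26  0.16 -0.6 ] w 0.0111 t 9.17 yaw 0.0632 rv [-0.001  -0.0004 -0.0018]
[0.004, -0.0, 0.0, 0.0056, -0.0001, -0.0, -0.0002, 0.004, -0.0, 0.0, 0.0056, -0.0001, -0.0, -0.0002, 0.004, -0.0, 0.0, 0.0056, -0.0001, -0.0, -0.0002, 0.004, -0.0, 0.0, 0.0056, -0.0001, -0.0, -0.0002, 0.004, -0.0, 0.0, 0.0056, -0.0001, -0.0, -0.0002, 0.004, -0.0, 0.0, 0.0056, -0.0001, -0.0, -0.0002, 0.004, -0.0, 0.0, 0.0056, -0.0001, -0.0, -0.0002, 0.004, -0.0, 0.0, 0.0056, -0.0001, -0.0, -0.0002]
t 9.17 p [0.599  0.078  0.2294] yaw 0.0632 z [-0.001  0.    -1.   ] F [ 0.26  0.16 -0.6 ] M [ 0.022 -0.017 -0.007] w 0.0111
```

View pics/wrist6.png

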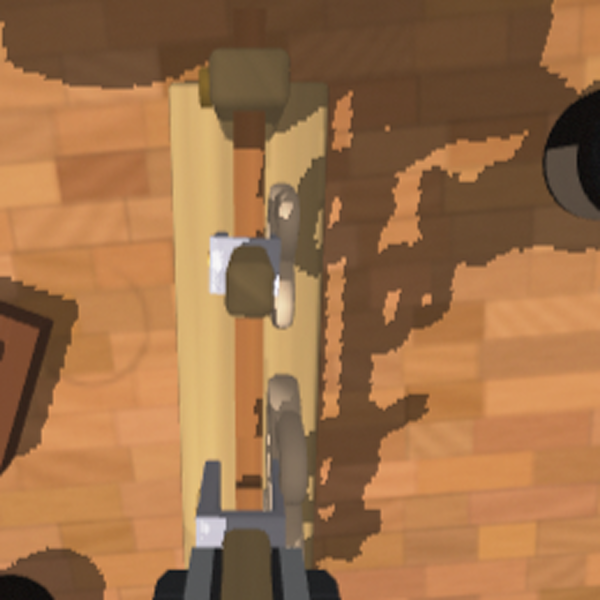

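View pics/scene6.png

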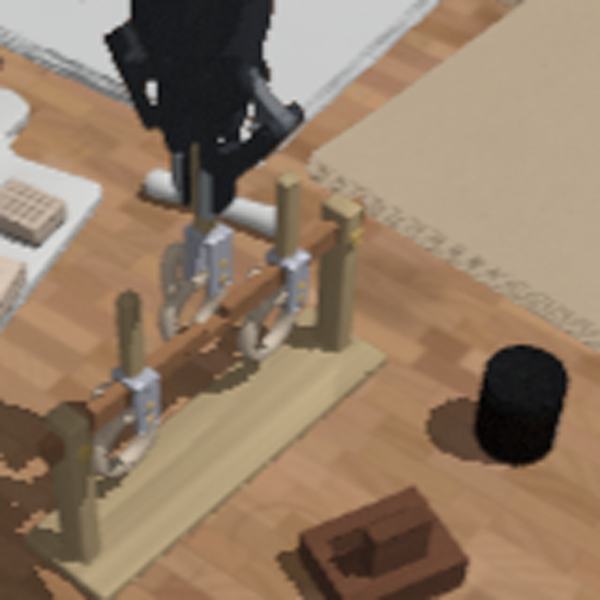

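The ring is now behind the bar, and the bar (x 233-263) is centred between lip (219) and ring (272). Continuing down.

Request:
apply_moves(
  moves=[0.004,0,0,0.004,0,0,-0.0005,0.004,0,0,0.006,0,0,-0.0005,0.004,0,0,0.007,0,0,-0.0005,0.004,0,0,0.007,0,0,-0.0005,0.004,0,0,0.007,0,0,0,0.004,0,0,0.006,0,0,0,0.004,0,0,0.004,0,0,0,0.004,0,0,0.002,0,0,0],
)

```text
clock: 9.93
position: [0.6001, 0.0781, 0.1838]
ee_rot: [0.001, 0.684, 0.73, 0.001]
contact_force: [-0.3, -0.2, -0.2]
width: 0.0113
```

Run:
```python
from h import *
plan([.599,.078,.165],.065,8,.004);now()
```

```text
start [0.6001 0.0781 0.1838] F [-0.35 -0.16 -0.23] w 0.0113 t 9.93 yaw 0.0654 rv [ 0.0026 -0.0002  0.0004]
[0.004, -0.0, -0.0001, 0.0024, 0.0003, -0.0, 0.0001, 0.004, -0.0, -0.0001, 0.0024, 0.0003, -0.0, 0.0001, 0.004, -0.0, -0.0001, 0.0024, 0.0003, -0.0, 0.0001, 0.004, -0.0, -0.0001, 0.0024, 0.0003, -0.0, 0.0001, 0.004, -0.0, -0.0001, 0.0024, 0.0003, -0.0, 0.0001, 0.004, -0.0, -0.0001, 0.0024, 0.0003, -0.0, 0.0001, 0.004, -0.0, -0.0001, 0.0024, 0.0003, -0.0, 0.0001, 0.004, -0.0, -0.0001, 0.0024, 0.0003, -0.0, 0.0001]
t 9.93 p [0.6001 0.0781 0.1838] yaw 0.0654 z [ 0.003  0.    -1.   ] F [-0.35 -0.16 -0.23] M [ 0.04  -0.013  0.021] w 0.0113
```

Request:
apply_moves(
  moves=[0.004,0,-0.0005,0.003,0.001,0,0,0.004,0,0,0.003,0.001,0,0,0.004,0,0,0.003,0,0,0,0.004,0,0,0.003,0,0,0,0.004,0,0,0.002,0,0,0,0.004,0,0,0.002,0,0,0,0.004,0,0,0.002,0,0,0,0.004,0,0,0.001,0,0,0],
)

```text
clock: 10.6
position: [0.6, 0.0781, 0.1629]
ee_rot: [0.0, 0.684, 0.73, 0.0]
contact_force: [0.1, -0.2, -0.1]
width: 0.0115
```

Run:
```python
from h import *
now()
```

```text
t 10.6 p [0.6    0.0781 0.1629] yaw 0.0655 z [ 0.001  0.    -1.   ] F [ 0.13 -0.18 -0.08] M [-0.013 -0.043  0.027] w 0.0115
```

Request:
apply_moves(
  moves=[0.004,0,0,0.001,0,0,0,0.004,0,0,0.001,0,0,0,0.004,0,0,0.001,0,0,0,0.004,0,0,0.001,0,0,0,0.004,0,0,0.001,0,0,0,0.004,0,0,0.001,0,0,0,0.004,0,0,0.001,0,0,0,0.004,0,0,0.0005,0,0,0],
)

```text
clock: 11.27
position: [0.6004, 0.0781, 0.1567]
ee_rot: [0.001, 0.684, 0.73, 0.001]
contact_force: [-2.0, -0.9, 1.5]
width: 0.0112
```

Run:
```python
from h import *
now()
```

```text
t 11.27 p [0.6004 0.0781 0.1567] yaw 0.0656 z [ 0.003  0.    -1.   ] F [-2.01 -0.92  1.47] M [-0.008  0.184 -0.03 ] w 0.0112
```

Contact at tcp z ≈ 0.157, with a light upward force as expected. Now I slide gently toward -y with slight down pressure.

Request:
apply_moves(
  moves=[0.004,-0.0005,0,0.0005,0,0,0,0.004,-0.0008,0,0.0005,0,0,0,0.004,-0.0008,0,0.0005,0,0,0,0.004,-0.0008,0,0.0005,0,0,0,0.004,0,0,0.0005,0,0,0,0.004,0,0,0.0005,0,0,0,0.004,0,0,0.0005,0,0,0,0.004,0,0,0.0005,0,0,0],
)

```text
clock: 11.93
position: [0.6003, 0.0779, 0.1566]
ee_rot: [0.0, 0.684, 0.73, 0.004]
contact_force: [-2.4, 1.6, 6.3]
width: 0.0112
```

Run:
```python
from h import *
now()
```

```text
t 11.93 p [0.6003 0.0779 0.1566] yaw 0.0653 z [ 0.006  0.006 -1.   ] F [-2.45  1.64  6.27] M [0.317 0.374 0.038] w 0.0112
```

Run:
```python
from h import *
plan([.5997,.076,.157],.065,1,.004)
```

```text
start [0.6003 0.0779 0.1566] F [-2.45  1.64  6.27] w 0.0112 t 11.93 yaw 0.0653 rv [ 0.0059 -0.0055  0.0003]
[0.004, -0.0018, -0.0007, -0.0004, 0.0059, -0.0055, 0.0003]
```

Request:
apply_moves(
  moves=[0.004,0,-0.0005,-0.0008,0.006,-0.005,0,0.004,-0.0012,0,0,0.002,-0.002,0,0.004,-0.0012,0,0,0,0,0,0.004,-0.0012,0,0,0,0,0,0.004,-0.0012,0,0,0,0,0,0.004,0,0,0,0,0,0,0.004,0,0,0,0,0,0,0.004,0,0,0,0,0,0],
)

```text
clock: 12.6
position: [0.6007, 0.0714, 0.155]
ee_rot: [0.0, 0.684, 0.73, -0.003]
contact_force: [0.3, 0.4, 0.4]
width: 0.0112
```

Run:
```python
from h import *
plan([.5997,.076,.157],.065,1,.004);now()
```

```text
start [0.6007 0.0714 0.155 ] F [0.26 0.41 0.39] w 0.0112 t 12.6 yaw 0.0651 rv [-0.0038  0.0038  0.0001]
[0.004, 0.0047, -0.0007, -0.002, -0.0038, 0.0038, 0.0001]
t 12.6 p [0.6007 0.0714 0.155 ] yaw 0.0651 z [-0.004 -0.004 -1.   ] F [0.26 0.41 0.39] M [ 0.18   0.024 -0.014] w 0.0112
```

It has dropped below the bar-top level (0.155) with little force, so the hook is probably over the notch. I'll lower it gently.

Request:
apply_moves(
  moves=[0.004,0,0,0.0005,-0.003,0.003,0,0.004,0,0,0.001,0,0,0,0.004,0,0,0.001,0,0,0,0.004,0,0,0.001,0,0,0,0.004,0,0,0.001,0,0,0,0.004,0,0,0.0005,0,0,0,0.004,0,0,0,0,0,0,0.004,0,0,0,0,0,0],
)

```text
clock: 13.27
position: [0.6006, 0.0714, 0.1493]
ee_rot: [0.0, 0.684, 0.73, -0.0]
contact_force: [-0.6, 1.3, -0.4]
width: 0.011
```

Run:
```python
from h import *
now()
```

```text
t 13.27 p [0.6006 0.0714 0.1493] yaw 0.0654 z [-0.    -0.001 -1.   ] F [-0.61  1.32 -0.45] M [ 0.144  0.053 -0.003] w 0.011
```

Request:
apply_moves(
  moves=[0.004,0.0003,0,0.0005,0,0,0,0.004,0,0,0.0005,0,0,0,0.004,0,0,0.0005,0,0,0,0.004,0,0,0.0005,0,0,0,0.004,0,0,0,0,0,0,0.004,0,0,0,0,0,0,0.004,0,0,0,0,0,0,0.004,0,0,0,0,0,0],
)

```text
clock: 13.93
position: [0.6006, 0.0713, 0.1487]
ee_rot: [0.001, 0.684, 0.73, -0.0]
contact_force: [-0.6, 1.3, 2.2]
width: 0.011
```

Run:
```python
from h import *
from rig import imaging
now()
for n in ("wrist","scene"):
    d=imaging.get_image(n); a=d["image"][...,::-1]; a=a[0:260,150:410] if n=="wrist" else a[90:250,205:365]
    cv2.imwrite(f"pics/{n}7.png",cv2.resize(a,(600,600),interpolation=cv2.INTER_CUBIC))
```

```text
t 13.93 p [0.6006 0.0713 0.1487] yaw 0.0655 z [ 0.001 -0.001 -1.   ] F [-0.57  1.29  2.17] M [0.134 0.15  0.021] w 0.011
```

View pics/wrist7.png

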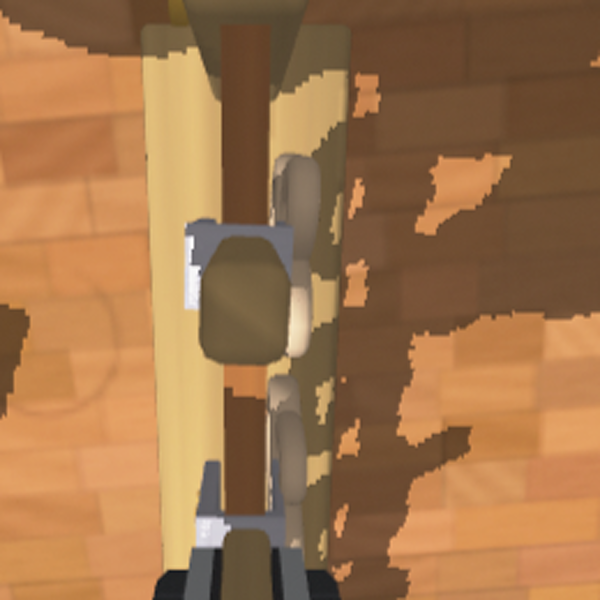

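View pics/scene7.png

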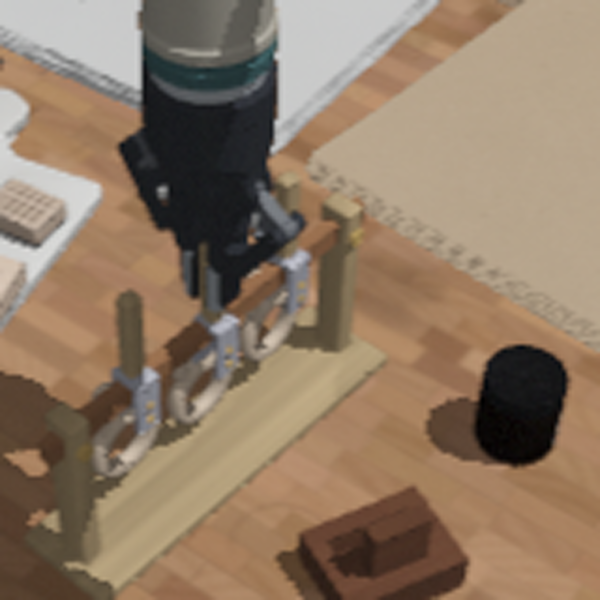

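The hook dropped 8 mm (tcp 0.1567 → 0.1487) and rests on the notch floor with about 2 N. Releasing.

Request:
apply_moves(
  moves=[0.011,0,0,0,0,0,0,0.013,0,0,0,0,0,0,0.015,0,0,0,0,0,0,0.018,0,0,0,0,0,0,0.023,0,0,0,0,0,0,0.03,0,0,0,0,0,0,0.04,0,0,0,0,0,0,0.045,0,0,0,0,0,0],
  newtons=20,
)

```text
clock: 14.7
position: [0.6008, 0.0701, 0.1473]
ee_rot: [0.001, 0.683, 0.73, -0.001]
contact_force: [-0.1, 0.5, -0.3]
width: 0.0445
```

Run:
```python
from h import *
from rig import imaging
now()
for n in ("wrist","scene"):
    d=imaging.get_image(n); a=d["image"][...,::-1]; a=a[0:384,60:444] if n=="wrist" else a[90:250,205:365]
    cv2.imwrite(f"pics/{n}8.png",cv2.resize(a,(600,600),interpolation=cv2.INTER_CUBIC))
```

```text
t 14.7 p [0.6008 0.0701 0.1473] yaw 0.0657 z [ 0.    -0.004 -1.   ] F [-0.07  0.52 -0.34] M [-0.031  0.009 -0.023] w 0.0445
```

View pics/wrist8.png

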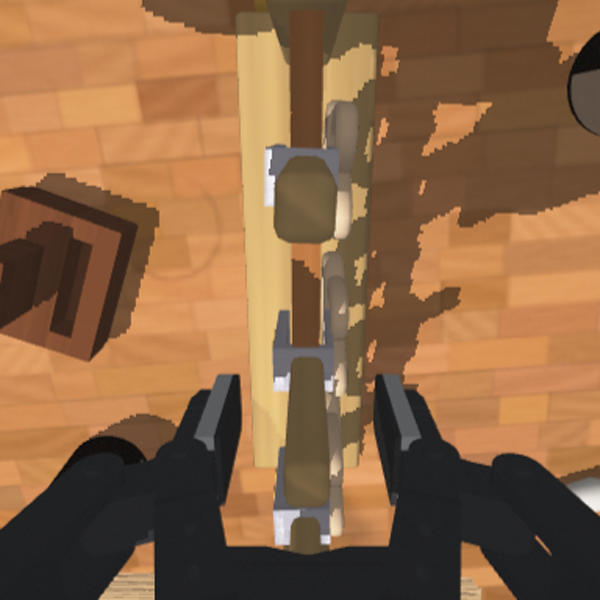

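View pics/scene8.png

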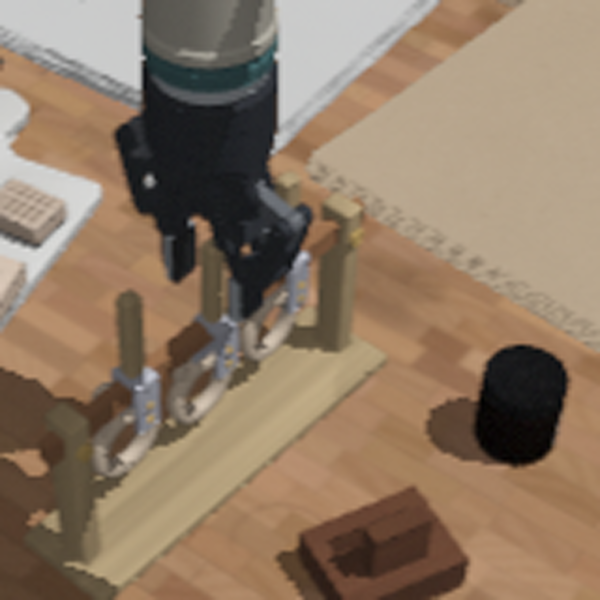

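The fingers stand clear on both sides, so I retreat straight up.

Request:
apply_moves(
  moves=[0.045,0,0,-0.004,0,0,0,0.045,0,0,-0.006,0,0,0,0.045,0,0,-0.01,0,0,0,0.045,0,0,-0.013,0,0,0,0.045,0,0,-0.015,0,0,0,0.045,0,0,-0.015,0,0,0,0.045,0,0,-0.018,0,0,0,0.045,0,0,-0.02,0,0,0],
)

```text
clock: 15.47
position: [0.5986, 0.0706, 0.2531]
ee_rot: [-0.001, 0.683, 0.73, -0.004]
contact_force: [0.5, -0.2, -0.6]
width: 0.0447
```

Request:
apply_moves(
  moves=[0.045,0,0,-0.02,0,0,0,0.045,0,0,-0.02,0,0,0,0.045,0,-0.015,-0.01,0,0,0,0.045,0,-0.025,0,0,0,0,0.045,0,-0.03,0,0,0,0,0.045,0,-0.03,0,0,0,0,0.045,0,-0.02,0,0,0,0,0.045,0,0,0,0,0,0],
)

```text
clock: 16.13
position: [0.479, 0.0627, 0.3199]
ee_rot: [0.008, 0.683, 0.73, 0.005]
contact_force: [-0.4, -0.6, -0.6]
width: 0.0452
```

Run:
```python
from h import *
from rig import imaging
now()
for n in ("top","scene","wrist"):
    d=imaging.get_image(n); a=d["image"][...,::-1]; W=cloud(d); X,Y,Z=np.moveaxis(W,-1,0)
    for nm,y0,y1 in (("L",.12,.165),("new",.05,.095),("R",-.02,.025)):
        g=W[(X>.57)&(X<.63)&(Y>y0)&(Y<y1)&(Z>.18)&(Z<.215)]
        if len(g)>5: print(n,nm,len(g),np.round(cv2.minAreaRect((g[:,:2]*1000).astype(np.float32))[0],1),np.percentile(g[:,2],80).round(4))
    if n=="scene": a=a[90:250,205:365]; cv2.imwrite("pics/scene9.png",cv2.resize(a,(600,600),interpolation=cv2.INTER_CUBIC))
    else: cv2.imwrite(f"pics/{n}9.png",a)
```

```text
t 16.13 p [0.479  0.0627 0.3199] yaw 0.0661 z [ 0.017 -0.004 -1.   ] F [-0.44 -0.64 -0.57] M [ 0.013  0.035 -0.032] w 0.0452
top L 23 [596.  142.5] 0.202
scene L 67 [595.7 141.7] 0.1985
scene new 45 [599.8  71.3] 0.1922
scene R 63 [602.2   3. ] 0.1992
wrist L 369 [595.3 141. ] 0.2007
wrist new 253 [600.3  69.7] 0.1928
wrist R 299 [604.6   2.4] 0.2006
```

View pics/scene9.png

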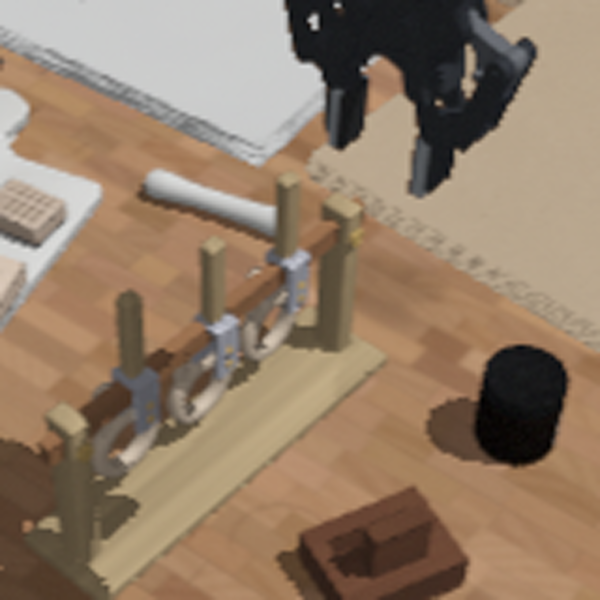

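View pics/wrist9.png

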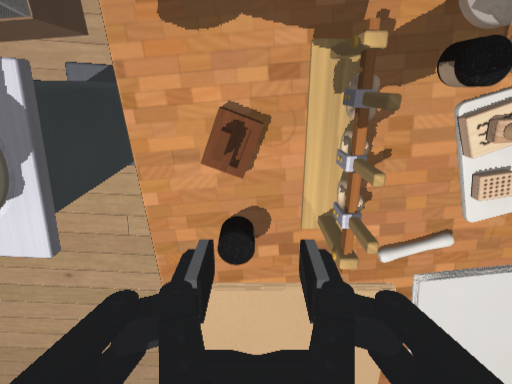

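The new grip top is 8 mm below its neighbours' tops (0.1925 against 0.2005), so the hanger is fully in the notch. The neighbours, jar and stand are unchanged. Handing in.

```bash
python3 -c "
from rig import workorder
print(workorder.sign_off())"
```

```text
the job is handed in; nothing more can be done
None
```

The bunny-ear hanger now hangs fully down in the bar's notch, with its ring on the far side like the other two. I handed the job in at about 16 s of the 54 s allowed.

I lifted it straight out of the rest block and lowered the hook over the bar about 6 mm to the +y side of where the notch looked to be. Then I slid it gently toward -y until it dropped in, let go and backed away.

**Seating:** the tool dropped 8 mm from bar-top contact to the notch floor, which matches the notch depth. Afterwards the new grip's top measured about 7 to 8 mm lower than its neighbours' tops (0.1928 m against 0.2006 m from the wrist camera).

**Force on the bar:** the highest end-of-call reading was about 6 N upward. That came when the first slide stuck, so I eased off before trying again. The hook rested on the notch floor with about 2 N.

**Neighbours:** both hanging rings were within 1–2 mm of where they started, which is the camera error.

**Jar and stamp:** the jar looked untouched in the last pictures. I didn't check the stamp in the final views, but the arm never went near it.

**Disagreement:** the cameras differed by 1–2 mm. In the last check the scene camera put the new grip at y = 71.3 mm and the wrist camera at 69.7 mm.

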